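# Flip the length stop up and feed the block to the end stop

### The job

On the length-stop fence, push the arm of the counterweighted flip stop up and back past its balance point, so that it stays thrown back out of the way. Then push the loose wooden block along the fence, past the raised flip stop, until it is fully home in the corner: its end against the end stop and its long side flat against the fence. Only push, with light force: grip nothing, do not lift or tip the block, and leave the small things lying and standing on the fence's base board where they are.

Things in the scene. Friction and masses are not known exactly. Their poses are not given: they have to be found in the camera images.
- stop_fence: length-stop fence fixed to the bench: an aluminium bar 460 mm long on a plywood board. Origin: middle of the bar's front face, at bench height; own x away from the robot, square to the bar, y along it to the left, z up. Board: x -125 to 65, y -230 to 230 mm, top at z 15 mm. Bar: x 0 to 22, z 15 to 58 mm. The block lies on the board in front of it (x below 0).
- flip_stop: saddle of the flip stop, fixed on top of the fence about half way along (place varies), 84 mm long, with two steel cheeks holding the arm's pivot, top at z 94 mm. Axes and height of origin as the fence's; origin in the middle of the arm's thickness on the fence's front face. All of the saddle lies behind that face (x 0 to 64 mm); only the arm reaches over it.
- flip_arm (a joint): angle of the flip stop's arm, rad. 0 (start): down, its drop leg in the block's way, its weighted lever up and leaning 30 degrees towards the robot. Grows as leg and weight swing up and back, away from the robot; 2.53: thrown right back on its rest. Balances at about 0.8: below, it falls down again; beyond, it falls back to 2.53 and stays. A push of 1.5 N on the weight moves it.
- flip_leg (a point): lower end of the arm's drop leg, which bars the block's way, moving with the arm. Arm down: the leg covers 3 to 27 mm in front of the fence face, its lower end 28 mm above the bench; 14 mm thick over its rubber pads. A flat bar 16 mm high joins it to the pivot. Arm thrown back: it stands up above the pivot, to 170 mm above the bench, on the robot's side of the weight.
- flip_weight (a point): centre of the arm's brass cross-bar weight, a round bar 16 mm thick and 100 mm long, parallel to the fence, at the top of a flat lever of the arm, 100 mm from the pivot; moves with the arm. Arm down: 15 mm in front of the fence face, 169 mm above the bench, free to be pushed at left and right of the lever. Arm thrown back: 126 mm behind the fence face, 40 mm above the bench.
- flip_pivot (a point): pivot axis of the arm, parallel to the fence, 35 mm behind the fence's front face and 82 mm above the bench, in the middle of the arm's thickness.
- end_stop: aluminium end stop fixed on the fence near its left or right end (varies): a block 20 mm long along the fence, reaching from the fence face 50 mm forward, z 17 to 66 mm, with a clamp over the fence (top at z 71 mm). Origin at bench height, in the middle of its 20 mm, 32.5 mm in front of the fence face; axes as the fence's.
- wood_block: loose plain wooden block, 45 mm (own x) by 75 mm (own y, along the fence) by 28 mm high, 55 to 105 g, on the board near the fence's other end than the end stop, about 10 mm off the fence and a little askew. Origin: centre of its underside. Home: centre 22.5 mm in front of the fence face, 47.5 mm from the end stop's middle, towards the flip stop.
- pencil: flat carpenter's pencil, 174 mm long and 9 mm high, lying along the front edge of the fence's base board, about 112 mm in front of the fence face; a bystander. Origin: on its underside
- drill_bit: steel twist drill, 100 mm long, 8 mm thick, lying along the front edge of the fence's base board, about 112 mm in front of the fence face; a bystander. Origin: on its underside
- bolt: M8 bolt, 40 mm tall, standing on its head on the base board just behind the fence; a bystander. Origin: on its underside
- stud: turned steel stud, 22 mm tall and 11 mm thick, standing on the base board just behind the fence; a bystander. Origin: on its underside

How it is judged (in metres and radians):
On the way, in this order (a step that is already met when the one before it is completed fails the run):
1. the flip stop's arm has been pushed past its balance point and stays thrown back (value of joint flip_arm above 2 rad), for 0.3 s.
2. the block is home in the corner of fence and end stop (y of wood_block in the frame of end_stop between -0.0515 and 0.0515 m and x of wood_block in the frame of stop_fence above -0.0265 m and angle between the y axis of wood_block and the y axis of stop_fence, either way round below 0.06 rad and z of wood_block in the frame of stop_fence below 0.018 m), for 0.2 s.
At the end, for the whole second after the job is handed in: The arm rests thrown back (beyond 2.0 rad); the block lies flat on the board at rest, its end within 4 mm of the end stop, its long side within 4 mm of the fence and parallel to it within 0.06 rad (all of step 2 and value of joint flip_arm above 2 rad and velocity of joint flip_arm below 0.1 rad/s and linear speed of wood_block below 0.01 m/s); the robot touches nothing.
It fails at once if the block is lifted or tipped (more than 12 mm off the board or 0.3 rad) (z of wood_block in the frame of stop_fence above 0.027 m or angle between wood_block's own z axis and vertical above 0.3 rad).
It fails at once if the block is gripped or rammed (more than 30 N from the fingers) (contact force between the fingers and wood_block above 30 N).
It fails at once if the flip stop is gripped or forced (more than 30 N from the fingers) (contact force between the fingers and flip_stop above 30 N).
It fails at once if a bystander is pushed away (more than 20 mm) (distance of any of pencil, drill_bit, bolt, stud from where it was at the start of the episode above 0.02 m).
It also fails if it takes over 70 s, if anything falls off the work surface, if the arm or the gripper's body presses on something with over 40 N, if the wrist force passes 120 N, or if a joint passes its speed limit or range.

### The arm

A 7-joint arm with a two-finger parallel gripper is mounted at the origin on a cart in front of the work surface, level with it; the furniture and walls round the work are solid. World frame = base frame: x ahead of the robot, y to its left, z up, the work surface at z = 0. Lengths are in mm, angles in rad, forces in N, time in s.
With the tool pointing down it reaches from about 425 to 875 mm from the base axis. Payload 9.9 kg.
Tool frame: the origin (TCP) lies between the finger pads; the fingertips stand r.tcp_to_tips ahead of it and the grasp point (between the pads) lies 6 mm ahead of it (r.tcp_to_tips is the distance from the TCP to the fingertips, in mm); x points along the fingers, y is the direction in which the jaws open and shut, and the axes are right-handed (so a half turn about x gives the same grasp; the last joint's range is limited). The gripper opens to 85 mm and grips with 20 to 120 N. Pads are 22 mm wide; open, the fingers measure 114 mm over their backs; the gripper's body (76 mm by 85 mm) begins 54 mm behind the grasp point. The pads swing forward as they close: fully open they stand 13 mm farther back than shut.
Start: joints at [-1.425, 0.576, 0.025, 1.437, -0.015, 1.129, -0.057], TCP at [153.746, 657.261, 256.289] pointing down, gripper open.
Joint ranges: [-2.76, 2.76], [-0.34, 2.15], [-1.52, 1.57], [0.19, 2.46], [-1.09, 4.23], [0.17, 1.99], [-2.82, 2.82]. Speed limits (rad/s): [2.22, 2.22, 3.01, 3.01, 3.14, 3.14, 3.14].

### API

Orientations are given as a unit quaternion [w, x, y, z].
In Python, from bench import r gives the robot as it stands. The module is installed in compiled form; this text tells all that it offers.
- The arm moves only by the tool play_rows, never from a script. Its argument "motion" is a list of rows, each an object of numbers: "dx", "dy", "dz": the shift along the tool's x, y, z in units of 30 mm (1.0 is 30 mm); "rx", "ry", "rz": the turn, a rotation vector about the tool's x, y, z in units of 6 degrees (1.0 is 6 degrees). In form: [{"dx": .., "dy": .., "dz": .., "rx": .., "ry": .., "rz": ..}, ...]. A call has 1 to 20 rows; each row is the pose to reach, as a shift and turn from the pose commanded when the call began, along the tool's axes at that moment; what a row does not reach only later rows make up. A row lasts 1/8 s, in which the tool goes at most 62.5 mm and 10.7 degrees, less where a joint would pass 70% of its speed; a pose out of reach is approached as far as the arm can. A call with a gripper value outside its range is refused whole. "gripper" is the opening, from -1 (shut) to 1 (fully open), so that 0 is half open, set as the call begins (left out, the last holds). The fingers move at their own pace and stop on an object; the grip force is fixed at half the most. Time passes only in rows, so rows that repeat a pose let the fingers close. It gives the time, the measured TCP pose, the force and the opening at its end, in the units of the state.
- r.sense(): the state, without advancing time (a new reading comes with each control period).
- r.read_camera(name): name is "scene" or "top" or "wrist"; returns the picture (420x560x3 uint8, red, green, blue); there is no depth.
- r.calibration(name): a dict with "camera_matrix" (3x3 intrinsics, pixels), "camera_from_world" (4x4, takes a point from world to camera coordinates); the wrist camera has in their place "hand_eye" (4x4, takes a point from camera to tool coordinates, whose origin is the TCP and whose axes are the tool frame's). Camera axes: x right, y up, looking along -z (the intrinsics and any distortion apply to the point x, -y, -z); pixel columns grow to the right and rows downward; lengths in mm; the calibration is good to about 2 mm. The wrist camera is an equidistant fisheye: a pixel r from the principal point sees the ray r / f radians off the axis. A picture is of the moment at which its call begins: read the wrist's pose just before it. calibration takes no time and is no camera call.
- r.job_done(): hands the job in, once; it reports no verdict.
The state is a dict: "time": time; "q": joint angles; "joint_vel": joint speeds; "joint_efforts": joint torques, N m; "eef_pos": TCP position; "tool_rot": TCP orientation; "wrist_force": force on the tool from outside, world axes, zero at the start; "ft_torque": the same for the moment, N m; "gripper_width": finger opening in mm.
Only numpy, scipy, OpenCV 4.12 (cv2) and the standard library are available. Lean on these libraries where they do the work, as an engineer would, in place of code of your own. Each camera call takes 0.05 s, during which the arm holds its last target. There are 200 camera calls.

## Working session

There is one attempt and no reset: what is moved stays moved. The work goes in short steps, Python scripts to look and compute and a tool call to move; the robot and the scene stay as the last step left them, time stands still between calls to the robot, and variables do not carry over. Pictures are saved under pics/ and viewed, about 8 in all and at most 12, crops included, and the job is handed in when it is done.

Besides the shell and the picture viewer there is one more tool, called after "Request:" as name(argument=value, ...), one argument or row to a line, values as JSON. play_rows: Moves the arm, as the interface text tells. Its arguments: {"type":"object","properties":{"motion":{"type":"array","items":{"type":"object","properties":{"dx":{"type":"number"},"dy":{"type":"number"},"dz":{"type":"number"},"rx":{"type":"number"},"ry":{"type":"number"},"rz":{"type":"number"}}}},"gripper":{"type":"number"}},"required":["motion"]}

```bash
mkdir -p pics; python3 - <<'E'
from bench import r
import cv2,numpy as np
np.set_printoptions(precision=4,suppress=True)
s=r.sense();print(s['time'],s['eef_pos'],s['tool_rot'],s['gripper_width'],r.tcp_to_tips)
for n in['scene','top']:
    im=r.read_camera(n);cv2.imwrite(f'pics/{n}0.png',im[:,:,::-1]);c=r.calibration(n);print(n,{k:np.array(v) if not isinstance(v,str) else v for k,v in c.items()})
c=r.calibration('wrist');print(c)
E
```

```text
0.0 [153.6597 656.8423 255.4374] [ 0.7024  0.0805  0.7025 -0.0816] 85.77595223488274 25.0
scene {'camera_matrix': array([[492.525 ,   0.    , 285.203 ],
       [  0.    , 492.525 , 201.0293],
       [  0.    ,   0.    ,   1.    ]]), 'camera_from_world': array([[  -0.517 ,   -0.8559,    0.0075,  370.6956],
       [   0.3769,   -0.2197,    0.8998, -295.5392],
       [  -0.7685,    0.4681,    0.4362, -527.1273],
       [   0.    ,    0.    ,    0.    ,    1.    ]])}
top {'camera_matrix': array([[539.7021,   0.    , 291.1067],
       [  0.    , 539.7021, 205.7028],
       [  0.    ,   0.    ,   1.    ]]), 'camera_from_world': array([[    0.0282,    -0.9994,    -0.021 ,    77.4497],
       [    0.9977,     0.0268,     0.0628,  -586.4339],
       [   -0.0622,    -0.0227,     0.9978, -1156.7324],
       [    0.    ,     0.    ,     0.    ,     1.    ]])}
{'camera_matrix': array([[325.1923,   0.    , 286.4662],
       [  0.    , 325.1923, 207.1319],
       [  0.    ,   0.    ,   1.    ]]), 'hand_eye': array([[   0.0005,    0.2667,   -0.9638, -118.2992],
       [   1.    ,    0.0013,    0.0009,    0.3381],
       [   0.0015,   -0.9638,   -0.2667,  -67.1775],
       [   0.    ,    0.    ,    0.    ,    1.    ]])}
```

View pics/scene0.png

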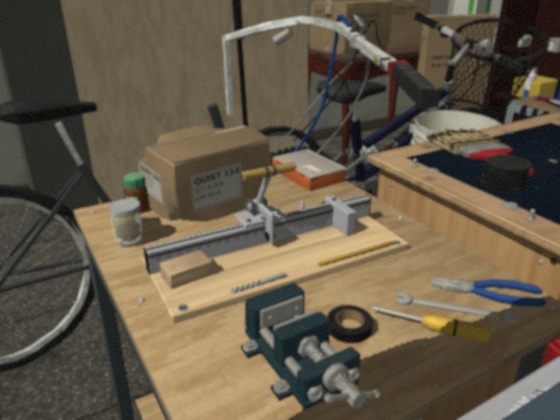

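View pics/top0.png

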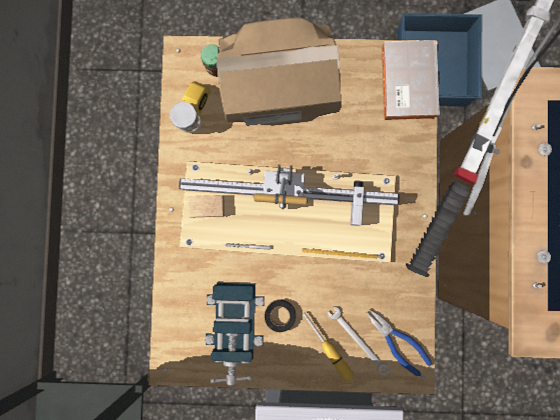

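Fence runs across the top view (bar from about (180,185) to (399,199)); block on the left (208,206), flip stop near (284,185), end stop on the right (358,203). I'll zoom in to take pixel positions.

```bash
python3 - <<'E'
import cv2
im=cv2.imread('pics/top0.png')[150:270,165:415];cv2.imwrite('pics/topc.png',cv2.resize(im,None,fx=3.2,fy=3.2,interpolation=cv2.INTER_CUBIC))
im=cv2.imread('pics/scene0.png')[160:310,130:420];cv2.imwrite('pics/scenec.png',cv2.resize(im,None,fx=2.7,fy=2.7,interpolation=cv2.INTER_CUBIC))
E
```

```text
(no output)
```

View pics/topc.png

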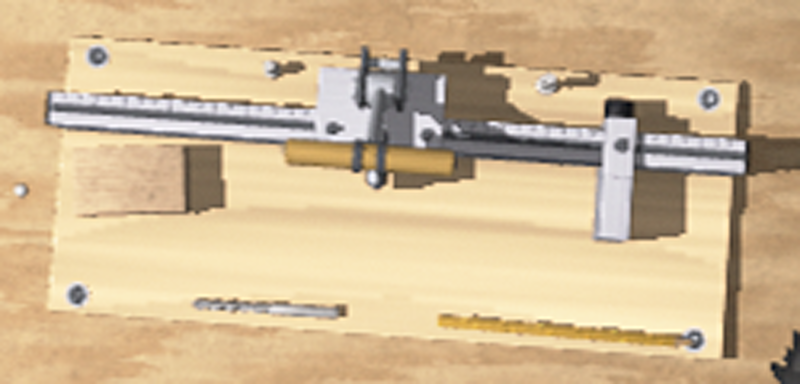

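View pics/scenec.png

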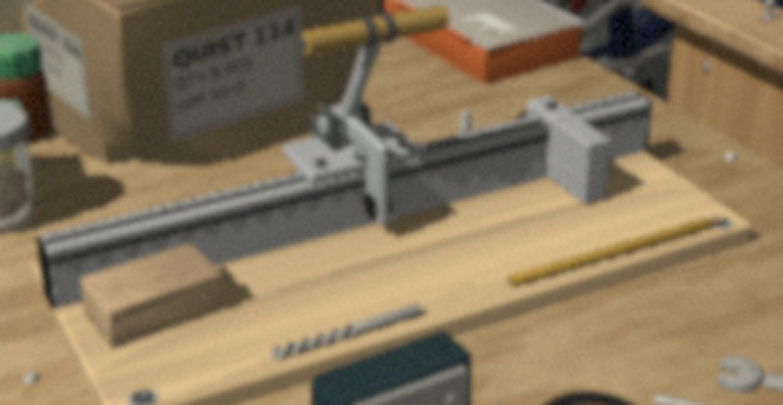

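```bash
cat > h.py <<'E'
import numpy as np
from bench import r
np.set_printoptions(precision=2,suppress=True)
def ray(name,u,v,z):
    c=r.calibration(name);K=np.array(c['camera_matrix']);M=np.array(c['camera_from_world'])
    R,t=M[:3,:3],M[:3,3];C=-R.T@t
    d=R.T@np.array([(u-K[0,2])/K[0,0],-(v-K[1,2])/K[1,1],-1.])
    return (C+d*(z-C[2])/d[2])[:2]
def tc(u,v,z): return ray('top',165+(u+.5)/3.2-.5,150+(v+.5)/3.2-.5,z)
def sc(u,v,z): return ray('scene',130+(u+.5)/2.7-.5,160+(v+.5)/2.7-.5,z)
E
python3 - <<'E'
from h import *
P={'TL':(73,38,15),'TR':(745,80,15),'BR':(725,357,15),'BL':(48,307,15),'barL':(47,124,58),'barR':(747,173,58),'wL':(285,152,169),'wR':(457,162,169),
'esfl':(594,239,66),'esfr':(628,241,66),'bTR':(184,145,43),'bBR':(186,212,43),'bBL':(78,215,43),'bTL':(76,150,43)}
W={k:tc(*p) for k,p in P.items()}
for k in W: print(k,W[k])
for k,p in {'BR':(752,232,15),'barL':(42,240,58),'barR':(648,100,58),'esfr':(607,143,66),'esfl':(577,148,66),'b':(115,312,43),'b2':(222,272,43),'b3':(82,283,43),'wL':(305,42,169),'wR':(447,16,169)}.items(): print('s',k,sc(*p))
d=W['barR']-W['barL'];th=np.arctan2(-d[0]*-1,-d[1]*-1)
y=-d/np.linalg.norm(d); print('L',np.linalg.norm(d))
x=np.array([y[1],-y[0]]); o=(W['barL']+W['barR'])/2
ce=(W['TL']+W['TR']+W['BL']+W['BR'])/4; print('bar y',y,x,'o',o,'o from board',ce+30*x, 'board dir',(W['TL']+W['BL']-W['TR']-W['BR'])/920)
for k in W: print(k,'fence', (W[k]-o)@x,(W[k]-o)@y)
E
```

```text
TL [675.84 325.15]
TR [ 658.56 -136.85]
BR [ 469.82 -126.37]
BL [490.44 334.83]
barL [612.02 330.7 ]
barR [ 591.87 -131.69]
wL [589.13 161.87]
wR [585.9   59.37]
esfl [545.59 -31.81]
esfr [544.9  -53.91]
bTR [601.66 241.46]
bBR [556.82 238.49]
bBL [552.83 310.84]
bTL [596.38 313.94]
s BR [ 459.   -114.49]
s barL [626.15 330.4 ]
s barR [ 593.94 -129.35]
s esfr [540.74 -46.8 ]
s esfl [545.29 -23.88]
s b [549.52 311.74]
s b2 [557.6  240.01]
s b3 [589.47 318.53]
s wL [590.54 161.8 ]
s wR [583.11  61.57]
L 462.83166514345413
bar y [0.04 1.  ] [ 1.   -0.04] o [601.95  99.51] o from board [603.64  97.89] board dir [0.04 1.  ]
TL fence 63.997520718559315 228.6468139545582
TR fence 66.85328620106205 -233.665639606759
BR fence -122.16507949806599 -231.41475199780612
BL fence -121.64486156290629 230.24830609421284
barL fence -3.4864757628101357e-16 231.41583257172704
barR fence 3.4864757628101357e-16 -231.41583257172704
wL fence -15.517090269330012 61.74731620110955
wR fence -14.288037212109453 -40.799438941871166
esfl fence -50.586268476031684 -133.64781964330794
esfr fence -50.31471710337226 -155.7497941556995
bTR fence -6.462289568327348 141.80203353806604
bBR fence -51.13751528280984 136.88395875067042
bBL fence -58.26839439983171 208.9965745731835
bTL fence -14.897405897163999 213.98688925856288
```

```bash
cat >> h.py <<'E'
from scipy.spatial.transform import Rotation as Ro
O=np.array([602.5,99,0]);a=-0.0436
F=Ro.from_euler('z',a)
def w(f): return O+F.apply(f)
def pose():
    s=r.sense();q=s['tool_rot'];return s,np.array(s['eef_pos']),Ro.from_quat([*q[1:],q[0]])
def rows(f,Rt):
    s,p,R=pose();print('pos',p,'fence',F.inv().apply(p-O),'t',s['time'],'f',np.array(s['wrist_force']),'w',s['gripper_width'])
    d=R.inv().apply(w(f)-p)/30;v=(R.inv()*Rt).as_rotvec()/np.radians(6)
    print('->',f,'d',d,'r',v)
def ori(A,tilt=0): # A columns tool axes in fence frame, tilt about fence y (body leans to robot)
    return F*Ro.from_euler('y',-tilt,degrees=True)*Ro.from_matrix(np.array(A).T)
E
python3 - <<'E'
from h import *
s,p,R=pose();print((F.inv()*R).as_matrix())
E
```

```text
[[-0.    0.19  0.98]
 [-0.    0.98 -0.19]
 [-1.   -0.    0.  ]]
```

```bash
python3 - <<'E'
from h import *
A=[[0,0,-1],[0,1,0],[1,0,0]]
rows([-75,45,256],ori(A))
E
```

```text
pos [153.63 656.9  255.52] fence [-472.76  537.81  255.52] t 0.1 f [-0.1   0.18 -0.7 ] w 85.20790443958228
-> [-75, 45, 256] d [  0.01 -13.69  16.07] r [-1.78 -0.    0.01]
```

Request:
play_rows(
  gripper=-1,
  motion=[
    {"dy":-1.37,"dz":1.61,"rx":-0.18},
    {"dy":-2.74,"dz":3.21,"rx":-0.36},
    {"dy":-4.11,"dz":4.82,"rx":-0.54},
    {"dy":-5.48,"dz":6.43,"rx":-0.72},
    {"dy":-6.85,"dz":8.04,"rx":-0.9},
    {"dy":-8.2,"dz":9.65,"rx":-1.08},
    {"dy":-9.6,"dz":11.25,"rx":-1.26},
    {"dy":-10.95,"dz":12.86,"rx":-1.43},
    {"dy":-12.3,"dz":14.46,"rx":-1.6},
    {"dy":-13.69,"dz":16.07,"rx":-1.78},
    {"dy":-13.69,"dz":16.07,"rx":-1.78},
    {"dy":-13.69,"dz":16.07,"rx":-1.78},
    {"dy":-13.69,"dz":16.07,"rx":-1.78},
  ],
)

```text
schema error: expected keys dx, dy, dz, rx, ry, rz
```

```bash
python3 - <<'E'
from h import *
A=[[0,0,-1],[0,1,0],[1,0,0]]
rows([-75,45,175],ori(A))
E
```

```text
pos [153.63 656.9  255.52] fence [-472.76  537.81  255.52] t 0.1 f [-0.1   0.18 -0.7 ] w 85.20790443958228
-> [-75, 45, 175] d [  2.71 -13.69  16.07] r [-1.78 -0.    0.01]
```

Request:
play_rows(
  gripper=-1,
  motion=[
    {"dx":0,"dy":-3.4,"dz":4,"rx":-0.5,"ry":0,"rz":0},
    {"dx":0,"dy":-3.4,"dz":4,"rx":-0.5,"ry":0,"rz":0},
    {"dx":0,"dy":-3.4,"dz":4,"rx":-0.5,"ry":0,"rz":0},
    {"dx":0,"dy":-6.8,"dz":8,"rx":-0.9,"ry":0,"rz":0},
    {"dx":0,"dy":-6.8,"dz":8,"rx":-0.9,"ry":0,"rz":0},
    {"dx":0,"dy":-6.8,"dz":8,"rx":-0.9,"ry":0,"rz":0},
    {"dx":0,"dy":-10.2,"dz":12,"rx":-1.3,"ry":0,"rz":0},
    {"dx":0,"dy":-10.2,"dz":12,"rx":-1.3,"ry":0,"rz":0},
    {"dx":0,"dy":-10.2,"dz":12,"rx":-1.3,"ry":0,"rz":0},
    {"dx":0,"dy":-13.69,"dz":16.07,"rx":-1.78,"ry":0,"rz":0},
    {"dx":0,"dy":-13.69,"dz":16.07,"rx":-1.78,"ry":0,"rz":0},
    {"dx":0,"dy":-13.69,"dz":16.07,"rx":-1.78,"ry":0,"rz":0},
    {"dx":0,"dy":-13.69,"dz":16.07,"rx":-1.78,"ry":0,"rz":0},
    {"dx":0,"dy":-13.69,"dz":16.07,"rx":-1.78,"ry":0,"rz":0},
  ],
)

```text
time: 1.85
eef_pos: [529.1, 148.1, 256.0]
tool_rot: [0.707, 0.015, 0.707, -0.015]
wrist_force: [0.2, 0.1, -0.1]
gripper_width: 0.1
```

```bash
python3 - <<'E'
from h import *
A=[[0,0,-1],[0,1,0],[1,0,0]]
rows([-75,45,175],ori(A))
E
```

```text
pos [529.1  148.15 255.97] fence [-75.47  45.9  255.97] t 1.85 f [ 0.21  0.09 -0.12] w 0.09352297561104024
-> [-75, 45, 175] d [ 2.7  -0.03  0.02] r [ 0.01 -0.01 -0.  ]
```

Request:
play_rows(
  motion=[
    {"dx":1.4,"dy":0,"dz":0,"rx":0,"ry":0,"rz":0},
    {"dx":2.7,"dy":0,"dz":0,"rx":0,"ry":0,"rz":0},
    {"dx":2.7,"dy":0,"dz":0.5,"rx":0,"ry":0,"rz":0},
    {"dx":2.7,"dy":0,"dz":0.9,"rx":0,"ry":0,"rz":0},
    {"dx":2.7,"dy":0,"dz":0.9,"rx":0,"ry":0,"rz":0},
  ],
)

```text
time: 2.48
eef_pos: [558.7, 146.7, 176.8]
tool_rot: [0.708, 0.016, 0.706, -0.015]
wrist_force: [0.2, -0.8, 0.3]
gripper_width: -0.2
```

```bash
python3 - <<'E'
from h import *
import cv2
A=[[0,0,-1],[0,1,0],[1,0,0]]
rows([58,45,175],ori(A))
im=r.read_camera('scene')[100:310,130:420,::-1];cv2.imwrite('pics/s1.png',cv2.resize(im,None,fx=2.7,fy=2.7))
E
```

```text
pos [558.66 146.69 176.82] fence [-45.88  45.74 176.82] t 2.475 f [ 0.21 -0.85  0.31] w -0.20219249135073558
-> [58, 45, 175] d [ 0.07 -0.02  3.46] r [-0.    0.03 -0.01]
```

View pics/s1.png

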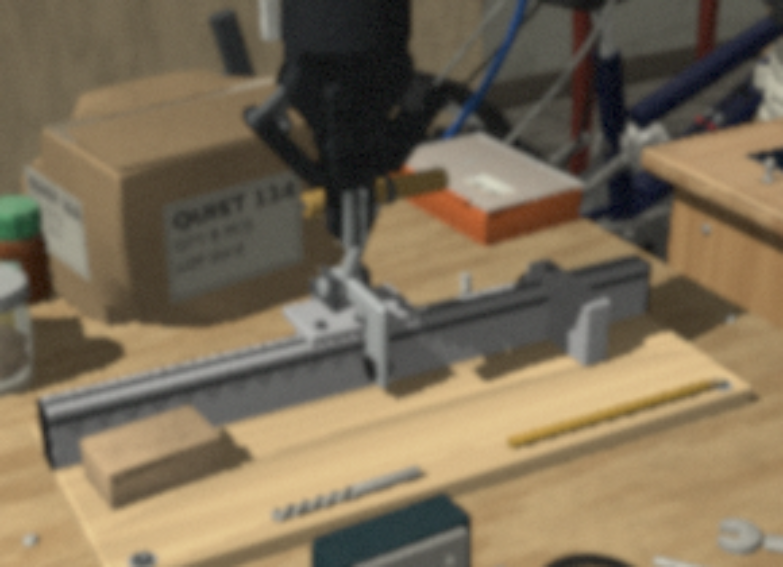

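The shut fingers stand in front of the weight's left half, the tip below the bar. Now I push.

Request:
play_rows(
  motion=[
    {"dx":0,"dy":0,"dz":0.2,"rx":0,"ry":0,"rz":0},
    {"dx":0,"dy":0,"dz":0.45,"rx":0,"ry":0,"rz":0},
    {"dx":0,"dy":0,"dz":0.7,"rx":0,"ry":0,"rz":0},
    {"dx":0,"dy":0,"dz":1.0,"rx":0,"ry":0,"rz":0},
    {"dx":0,"dy":0,"dz":1.3,"rx":0,"ry":0,"rz":0},
    {"dx":0,"dy":0,"dz":1.6,"rx":0,"ry":0,"rz":0},
    {"dx":0,"dy":0,"dz":1.9,"rx":0,"ry":0,"rz":0},
    {"dx":0,"dy":0,"dz":2.2,"rx":0,"ry":0,"rz":0},
    {"dx":0,"dy":0,"dz":2.5,"rx":0,"ry":0,"rz":0},
    {"dx":0,"dy":0,"dz":2.8,"rx":0,"ry":0,"rz":0},
    {"dx":0,"dy":0,"dz":3.1,"rx":0,"ry":0,"rz":0},
    {"dx":0,"dy":0,"dz":3.4,"rx":0,"ry":0,"rz":0},
    {"dx":0,"dy":0,"dz":3.6,"rx":0,"ry":0,"rz":0},
    {"dx":0,"dy":0,"dz":3.6,"rx":0,"ry":0,"rz":0},
    {"dx":0,"dy":0,"dz":3.6,"rx":0,"ry":0,"rz":0},
    {"dx":0,"dy":0,"dz":3.6,"rx":0,"ry":0,"rz":0},
    {"dx":0,"dy":0,"dz":3.6,"rx":0,"ry":0,"rz":0},
  ],
)

```text
time: 4.65
eef_pos: [664.4, 141.8, 175.4]
tool_rot: [0.707, 0.015, 0.707, -0.015]
wrist_force: [-1.0, -0.7, 0.3]
gripper_width: 0.1
```

```bash
python3 - <<'E'
from h import *
import cv2
A=[[0,0,-1],[0,1,0],[1,0,0]]
rows([-33,250,200],ori(A,20))
im=r.read_camera('scene')[100:310,130:420,::-1];cv2.imwrite('pics/s2.png',cv2.resize(im,None,fx=2.7,fy=2.7))
E
```

```text
pos [664.37 141.79 175.42] fence [ 59.94  45.45 175.42] t 4.65 f [-1.03 -0.74  0.33] w 0.10567152126497666
-> [-33, 250, 200] d [-0.82  6.82 -3.1 ] r [ 0.   -3.33 -0.  ]
```

View pics/s2.png

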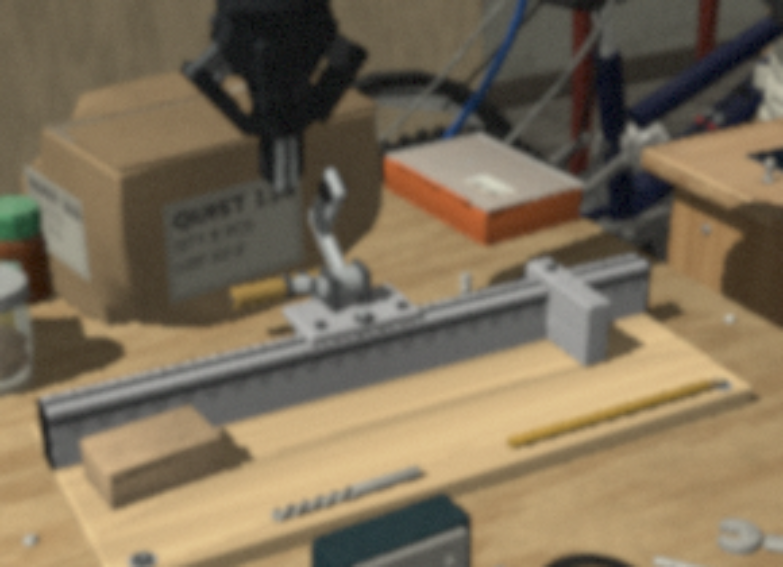

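The weight lies down behind the fence and the leg stands up, so the arm is thrown back. Next I'll go in front of the block to square it against the fence.

```bash
python3 - <<'E'
from h import *
A=[[0,0,-1],[0,1,0],[1,0,0]]
rows([-95,176,120],ori(A,20))
rows([-95,176,47.5],ori(A,20))
E
```

```text
pos [664.39 141.7  175.38] fence [ 59.97  45.36 175.38] t 4.7 f [0.44 0.5  0.29] w -0.235611216565694
-> [-95, 176, 120] d [ 1.85  4.36 -5.16] r [ 0.   -3.33 -0.  ]
pos [664.39 141.7  175.38] fence [ 59.97  45.36 175.38] t 4.7 f [0.44 0.5  0.29] w -0.235611216565694
-> [-95, 176, 47.5] d [ 4.26  4.36 -5.16] r [ 0.   -3.33 -0.  ]
```

Request:
play_rows(
  motion=[
    {"dx":0,"dy":1.5,"dz":-1.2,"rx":0,"ry":0,"rz":0},
    {"dx":0,"dy":3,"dz":-3,"rx":0,"ry":-1,"rz":0},
    {"dx":0,"dy":4.36,"dz":-4.5,"rx":0,"ry":-2,"rz":0},
    {"dx":0.5,"dy":4.36,"dz":-5.16,"rx":0,"ry":-3.33,"rz":0},
    {"dx":1.85,"dy":4.36,"dz":-5.16,"rx":0,"ry":-3.33,"rz":0},
    {"dx":3,"dy":4.36,"dz":-5.16,"rx":0,"ry":-3.33,"rz":0},
    {"dx":4.2,"dy":4.36,"dz":-5.16,"rx":0,"ry":-3.33,"rz":0},
    {"dx":4.26,"dy":4.36,"dz":-5.16,"rx":0,"ry":-3.33,"rz":0},
    {"dx":4.26,"dy":4.36,"dz":-5.16,"rx":0,"ry":-3.33,"rz":0},
    {"dx":4.26,"dy":4.36,"dz":-5.16,"rx":0,"ry":-3.33,"rz":0},
  ],
)

```text
time: 5.95
eef_pos: [515.4, 278.9, 47.0]
tool_rot: [0.819, 0.012, 0.574, -0.018]
wrist_force: [0.3, 0.0, 0.3]
gripper_width: 0.0
```

```bash
python3 - <<'E'
from h import *
A=[[0,0,-1],[0,1,0],[1,0,0]]
rows([-75,176,47.5],ori(A,20))
rows([-66,176,47.5],ori(A,20))
E
```

```text
pos [515.36 278.87  47.01] fence [-94.9  175.9   47.01] t 5.95 f [0.35 0.02 0.32] w 0.011362520355231623
-> [-75, 176, 47.5] d [0.21 0.   0.63] r [ 0.01 -0.01  0.  ]
pos [515.36 278.87  47.01] fence [-94.9  175.9   47.01] t 5.95 f [0.35 0.02 0.32] w 0.011362520355231623
-> [-66, 176, 47.5] d [0.31 0.   0.91] r [ 0.01 -0.01  0.  ]
```

Request:
play_rows(
  motion=[
    {"dx":0.07,"dy":0,"dz":0.2,"rx":0,"ry":0,"rz":0},
    {"dx":0.14,"dy":0,"dz":0.4,"rx":0,"ry":0,"rz":0},
    {"dx":0.2,"dy":0,"dz":0.55,"rx":0,"ry":0,"rz":0},
    {"dx":0.23,"dy":0,"dz":0.65,"rx":0,"ry":0,"rz":0},
    {"dx":0.26,"dy":0,"dz":0.74,"rx":0,"ry":0,"rz":0},
    {"dx":0.28,"dy":0,"dz":0.82,"rx":0,"ry":0,"rz":0},
    {"dx":0.29,"dy":0,"dz":0.86,"rx":0,"ry":0,"rz":0},
    {"dx":0.29,"dy":0,"dz":0.86,"rx":0,"ry":0,"rz":0},
  ],
)

```text
time: 6.95
eef_pos: [542.8, 277.8, 48.1]
tool_rot: [0.819, 0.012, 0.574, -0.018]
wrist_force: [-1.1, -0.1, 0.6]
gripper_width: -0.2
```

```bash
python3 - <<'E'
from h import *
import cv2
A=[[0,0,-1],[0,1,0],[1,0,0]]
rows([-66,176,47.5],ori(A,20))
im=r.read_camera('top')[150:270,165:415,::-1];cv2.imwrite('pics/t3.png',cv2.resize(im,None,fx=3.2,fy=3.2,interpolation=cv2.INTER_CUBIC))
E
```

```text
pos [542.77 277.84  48.12] fence [-67.47 176.07  48.12] t 6.95 f [-1.15 -0.12  0.57] w -0.21627925331600575
-> [-66, 176, 47.5] d [ 0.04 -0.    0.04] r [ 0. -0.  0.]
```

View pics/t3.png

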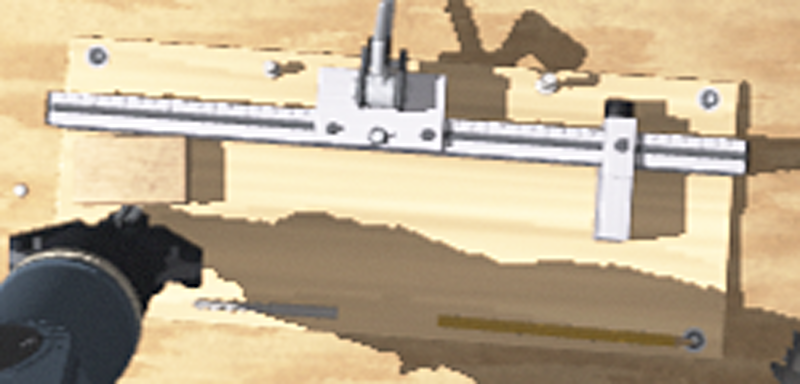

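The block now lies flat along the fence, its front right corner at about (186,202). The arm leg is up. Next: go round to its left end.

```bash
python3 - <<'E'
from h import *
A=[[0,0,-1],[0,1,0],[1,0,0]]
R=ori(A,20)
print('right end y',[F.inv().apply(np.r_[tc(u,v,43),43]-O) for u,v in((186,202),(186,138),(62,200))])
for f in ([-90,176,60],[-90,245,90],[-26,245,90],[-26,245,48]): rows(f,R)
E
```

```text
right end y [array([-45.05, 137.9 ,  43.  ]), array([ -2.26, 141.32,  43.  ]), array([-49.6 , 221.05,  43.  ])]
pos [542.71 277.86  48.12] fence [-67.53 176.08  48.12] t 7.0 f [ 0.43 -0.23  0.65] w 0.11728533599933717
-> [-90, 176, 60] d [-0.63 -0.   -0.57] r [ 0. -0.  0.]
pos [542.71 277.86  48.12] fence [-67.53 176.08  48.12] t 7.0 f [ 0.43 -0.23  0.65] w 0.11728533599933717
-> [-90, 245, 90] d [-1.57  2.3  -0.23] r [ 0. -0.  0.]
pos [542.71 277.86  48.12] fence [-67.53 176.08  48.12] t 7.0 f [ 0.43 -0.23  0.65] w 0.11728533599933717
-> [-26, 245, 90] d [-0.84  2.3   1.78] r [ 0. -0.  0.]
pos [542.71 277.86  48.12] fence [-67.53 176.08  48.12] t 7.0 f [ 0.43 -0.23  0.65] w 0.11728533599933717
-> [-26, 245, 48] d [0.48 2.3  1.3 ] r [ 0. -0.  0.]
```

Request:
play_rows(
  motion=[
    {"dx":-0.63,"dy":0,"dz":-0.57,"rx":0,"ry":0,"rz":0},
    {"dx":-1.57,"dy":1.2,"dz":-0.23,"rx":0,"ry":0,"rz":0},
    {"dx":-1.57,"dy":2.3,"dz":-0.23,"rx":0,"ry":0,"rz":0},
    {"dx":-1.57,"dy":2.3,"dz":-0.23,"rx":0,"ry":0,"rz":0},
    {"dx":-0.84,"dy":2.3,"dz":1.78,"rx":0,"ry":0,"rz":0},
    {"dx":-0.84,"dy":2.3,"dz":1.78,"rx":0,"ry":0,"rz":0},
    {"dx":0.48,"dy":2.3,"dz":1.3,"rx":0,"ry":0,"rz":0},
    {"dx":0.48,"dy":2.3,"dz":1.3,"rx":0,"ry":0,"rz":0},
    {"dx":0.48,"dy":2.3,"dz":1.3,"rx":0,"ry":0,"rz":0},
  ],
)

```text
time: 8.12
eef_pos: [587.0, 345.0, 48.5]
tool_rot: [0.819, 0.012, 0.574, -0.018]
wrist_force: [-0.1, -0.2, -0.2]
gripper_width: 0.1
```

```bash
python3 - <<'E'
from h import *
A=[[0,0,-1],[0,1,0],[1,0,0]]
R=ori(A,20)
for f in ([-26,-40,48],): rows(f,R)
E
```

```text
pos [587.02 344.98  48.54] fence [-26.19 245.07  48.54] t 8.125 f [-0.07 -0.2  -0.18] w 0.10828668337787258
-> [-26, -40, 48] d [ 0.02 -9.5  -0.01] r [ 0.01 -0.    0.  ]
```

Request:
play_rows(
  motion=[
    {"dx":0,"dy":-0.2,"dz":0,"rx":0,"ry":0,"rz":0},
    {"dx":0,"dy":-0.4,"dz":0,"rx":0,"ry":0,"rz":0},
    {"dx":0,"dy":-0.6,"dz":0,"rx":0,"ry":0,"rz":0},
    {"dx":0,"dy":-0.8,"dz":0,"rx":0,"ry":0,"rz":0},
    {"dx":0,"dy":-1.0,"dz":0,"rx":0,"ry":0,"rz":0},
    {"dx":0,"dy":-1.3,"dz":0,"rx":0,"ry":0,"rz":0},
    {"dx":0,"dy":-1.6,"dz":0,"rx":0,"ry":0,"rz":0},
    {"dx":0,"dy":-1.9,"dz":0,"rx":0,"ry":0,"rz":0},
    {"dx":0,"dy":-2.2,"dz":0,"rx":0,"ry":0,"rz":0},
    {"dx":0,"dy":-2.5,"dz":0,"rx":0,"ry":0,"rz":0},
    {"dx":0,"dy":-2.8,"dz":0,"rx":0,"ry":0,"rz":0},
    {"dx":0,"dy":-3.1,"dz":0,"rx":0,"ry":0,"rz":0},
    {"dx":0,"dy":-3.4,"dz":0,"rx":0,"ry":0,"rz":0},
    {"dx":0,"dy":-3.7,"dz":0,"rx":0,"ry":0,"rz":0},
    {"dx":0,"dy":-4.0,"dz":0,"rx":0,"ry":0,"rz":0},
  ],
)

```text
time: 10.0
eef_pos: [582.0, 224.5, 47.9]
tool_rot: [0.819, 0.012, 0.574, -0.018]
wrist_force: [-0.4, -0.0, -0.9]
gripper_width: 0.1
```

```bash
python3 - <<'E'
from h import *
import cv2
A=[[0,0,-1],[0,1,0],[1,0,0]]
rows([-26,-40,48],ori(A,20))
im=r.read_camera('scene')[100:310,130:420,::-1];cv2.imwrite('pics/s4.png',cv2.resize(im,None,fx=2.7,fy=2.7))
E
```

```text
pos [581.99 224.52  47.91] fence [-25.97 124.51  47.91] t 10.0 f [-0.45 -0.04 -0.87] w 0.10396710924612411
-> [-26, -40, 48] d [-0.   -5.48 -0.  ] r [ 0. -0.  0.]
```

View pics/s4.png

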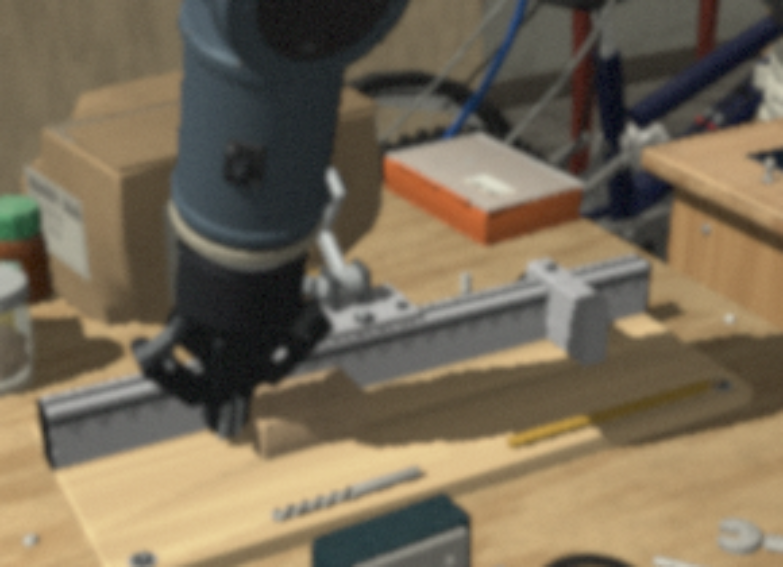

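The block slides ahead of the fingers along the fence, and the gripper is clear of the saddle. I'll continue to about 20 mm short.

Request:
play_rows(
  motion=[
    {"dx":0,"dy":-0.3,"dz":0,"rx":0,"ry":0,"rz":0},
    {"dx":0,"dy":-0.6,"dz":0,"rx":0,"ry":0,"rz":0},
    {"dx":0,"dy":-0.9,"dz":0,"rx":0,"ry":0,"rz":0},
    {"dx":0,"dy":-1.2,"dz":0,"rx":0,"ry":0,"rz":0},
    {"dx":0,"dy":-1.5,"dz":0,"rx":0,"ry":0,"rz":0},
    {"dx":0,"dy":-1.8,"dz":0,"rx":0,"ry":0,"rz":0},
    {"dx":0,"dy":-2.1,"dz":0,"rx":0,"ry":0,"rz":0},
    {"dx":0,"dy":-2.4,"dz":0,"rx":0,"ry":0,"rz":0},
    {"dx":0,"dy":-2.7,"dz":0,"rx":0,"ry":0,"rz":0},
    {"dx":0,"dy":-3.0,"dz":0,"rx":0,"ry":0,"rz":0},
    {"dx":0,"dy":-3.3,"dz":0,"rx":0,"ry":0,"rz":0},
    {"dx":0,"dy":-3.6,"dz":0,"rx":0,"ry":0,"rz":0},
    {"dx":0,"dy":-3.9,"dz":0,"rx":0,"ry":0,"rz":0},
    {"dx":0,"dy":-4.2,"dz":0,"rx":0,"ry":0,"rz":0},
    {"dx":0,"dy":-4.5,"dz":0,"rx":0,"ry":0,"rz":0},
    {"dx":0,"dy":-4.8,"dz":0,"rx":0,"ry":0,"rz":0},
    {"dx":0,"dy":-5.0,"dz":0,"rx":0,"ry":0,"rz":0},
    {"dx":0,"dy":-5.0,"dz":0,"rx":0,"ry":0,"rz":0},
  ],
)

```text
time: 12.3
eef_pos: [575.5, 74.6, 47.9]
tool_rot: [0.819, 0.013, 0.574, -0.018]
wrist_force: [-0.2, 0.4, -0.6]
gripper_width: 0.1
```

```bash
python3 - <<'E'
from h import *
import cv2
A=[[0,0,-1],[0,1,0],[1,0,0]]
rows([-26,-44,48],ori(A,20))
im=r.read_camera('top')[150:270,165:415,::-1];cv2.imwrite('pics/t5.png',cv2.resize(im,None,fx=3.2,fy=3.2,interpolation=cv2.INTER_CUBIC))
E
```

```text
pos [575.52  74.56  47.95] fence [-25.89 -25.59  47.95] t 12.3 f [-0.19  0.36 -0.62] w 0.06470321065146896
-> [-26, -44, 48] d [-0.   -0.61 -0.  ] r [-0.01 -0.    0.  ]
```

View pics/t5.png

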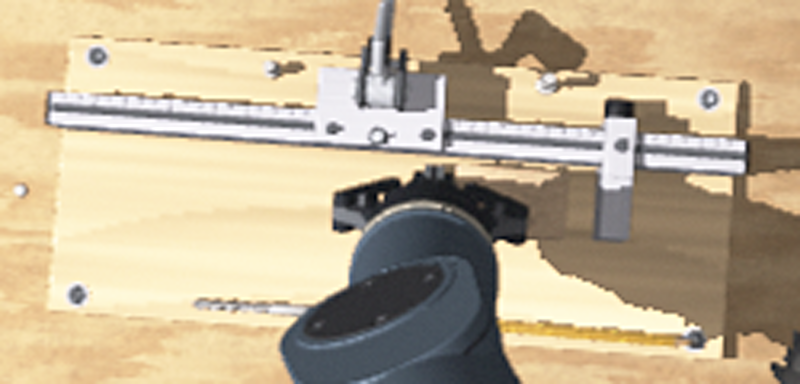

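The block's leading end is at u≈568 and the end stop at u≈597, so the gap is about 18 mm. I'll close it slowly and watch the force.

Request:
play_rows(
  motion=[
    {"dx":0,"dy":-0.15,"dz":0,"rx":0,"ry":0,"rz":0},
    {"dx":0,"dy":-0.3,"dz":0,"rx":0,"ry":0,"rz":0},
    {"dx":0,"dy":-0.4,"dz":0,"rx":0,"ry":0,"rz":0},
    {"dx":0,"dy":-0.47,"dz":0,"rx":0,"ry":0,"rz":0},
    {"dx":0,"dy":-0.52,"dz":0,"rx":0,"ry":0,"rz":0},
    {"dx":0,"dy":-0.55,"dz":0,"rx":0,"ry":0,"rz":0},
    {"dx":0,"dy":-0.55,"dz":0,"rx":0,"ry":0,"rz":0},
  ],
)

```text
time: 13.22
eef_pos: [574.8, 58.8, 47.9]
tool_rot: [0.819, 0.012, 0.574, -0.018]
wrist_force: [-0.1, 0.0, 0.1]
gripper_width: -0.4
```

Request:
play_rows(
  motion=[
    {"dx":0,"dy":-0.02,"dz":0,"rx":0,"ry":0,"rz":0},
    {"dx":0,"dy":-0.04,"dz":0,"rx":0,"ry":0,"rz":0},
  ],
)

```text
time: 13.48
eef_pos: [574.8, 57.7, 47.9]
tool_rot: [0.819, 0.012, 0.574, -0.018]
wrist_force: [0.5, 0.9, 0.2]
gripper_width: -0.0
```

Request:
play_rows(
  motion=[
    {"dx":0,"dy":-0.02,"dz":0,"rx":0,"ry":0,"rz":0},
    {"dx":0,"dy":-0.04,"dz":0,"rx":0,"ry":0,"rz":0},
  ],
)

```text
time: 13.72
eef_pos: [574.7, 56.4, 47.9]
tool_rot: [0.819, 0.012, 0.574, -0.018]
wrist_force: [0.2, 0.4, 0.5]
gripper_width: -0.2
```

Request:
play_rows(
  motion=[
    {"dx":0,"dy":-0.02,"dz":0,"rx":0,"ry":0,"rz":0},
    {"dx":0,"dy":-0.04,"dz":0,"rx":0,"ry":0,"rz":0},
  ],
)

```text
time: 13.98
eef_pos: [574.6, 55.1, 47.9]
tool_rot: [0.819, 0.012, 0.574, -0.018]
wrist_force: [0.1, -0.0, 0.4]
gripper_width: -0.1
```

Request:
play_rows(
  motion=[
    {"dx":0,"dy":-0.03,"dz":0,"rx":0,"ry":0,"rz":0},
  ],
)

```text
time: 14.1
eef_pos: [574.6, 54.3, 48.0]
tool_rot: [0.819, 0.012, 0.574, -0.018]
wrist_force: [0.1, 0.6, 0.3]
gripper_width: 0.1
```

Request:
play_rows(
  motion=[
    {"dx":0,"dy":-0.03,"dz":0,"rx":0,"ry":0,"rz":0},
  ],
)

```text
time: 14.22
eef_pos: [574.5, 53.5, 47.9]
tool_rot: [0.819, 0.012, 0.574, -0.018]
wrist_force: [-0.1, 1.7, -0.3]
gripper_width: -0.2
```

Request:
play_rows(
  motion=[
    {"dx":0,"dy":-0.03,"dz":0,"rx":0,"ry":0,"rz":0},
  ],
)

```text
time: 14.35
eef_pos: [574.4, 53.4, 47.9]
tool_rot: [0.819, 0.013, 0.574, -0.017]
wrist_force: [-0.5, 4.2, 0.5]
gripper_width: 0.1
```

Request:
play_rows(
  motion=[
    {"dx":0,"dy":-0.02,"dz":0,"rx":0,"ry":0,"rz":0},
  ],
)

```text
time: 14.48
eef_pos: [574.3, 53.3, 47.9]
tool_rot: [0.819, 0.013, 0.574, -0.016]
wrist_force: [-1.5, 6.4, 1.2]
gripper_width: 0.2
```

Contact with the end stop is made at 6 N. I'll back off, move clear and look.

Request:
play_rows(
  motion=[
    {"dx":0,"dy":0.5,"dz":0,"rx":0,"ry":0,"rz":0},
    {"dx":-1,"dy":1,"dz":0,"rx":0,"ry":0,"rz":0},
    {"dx":-3,"dy":2,"dz":0,"rx":0,"ry":0,"rz":0},
    {"dx":-4,"dy":4,"dz":-1,"rx":0,"ry":0,"rz":0},
    {"dx":-4,"dy":6,"dz":-2,"rx":0,"ry":0,"rz":0},
    {"dx":-4,"dy":6,"dz":-2,"rx":0,"ry":0,"rz":0},
    {"dx":-4,"dy":6,"dz":-2,"rx":0,"ry":0,"rz":0},
  ],
)

```text
time: 15.35
eef_pos: [483.8, 239.6, 140.8]
tool_rot: [0.819, 0.012, 0.573, -0.015]
wrist_force: [-0.3, -0.7, -0.5]
gripper_width: -0.0
```

```bash
python3 - <<'E'
from h import *
import cv2
A=[[0,0,-1],[0,1,0],[1,0,0]]
rows([-95,-90,48],ori(A,20))
im=r.read_camera('top')[170:260,255:415,::-1];cv2.imwrite('pics/t6.png',cv2.resize(im,None,fx=5,fy=5,interpolation=cv2.INTER_CUBIC))
E
```

```text
pos [483.75 239.63 140.8 ] fence [-124.76  135.32  140.8 ] t 15.35 f [-0.29 -0.75 -0.55] w -0.022050706716226096
-> [-95, -90, 48] d [ 3.22 -7.52 -0.16] r [ 0.05  0.   -0.03]
```

View pics/t6.png

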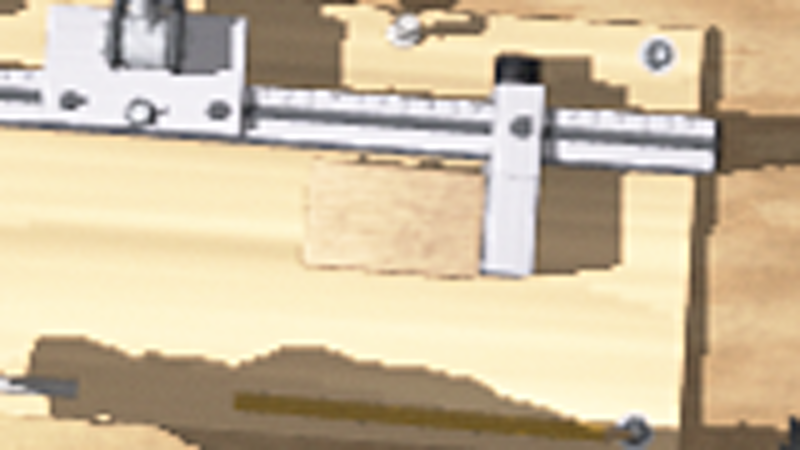

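The block is against the end stop, with front corners at about (305,265) and (478,276). A thin gap to the fence is possible, so I'll measure it.

```bash
python3 - <<'E'
from h import *
t=lambda u,v,z: F.inv().apply(np.r_[ray('top',255+(u+.5)/5-.5,170+(v+.5)/5-.5,z),z]-O)
for p in((305,265,43),(478,276,43),(310,158,43),(482,168,43),(250,140,58),(490,158,58),(482,272,66),(531,276,66)):print(p,t(*p))
A=[[0,0,-1],[0,1,0],[1,0,0]]
rows([-90,-96,80],ori(A,20))
rows([-90,-96,48],ori(A,20))
rows([-72,-96,48],ori(A,20))
E
```

```text
(305, 265, 43) [-51.9  -61.43  43.  ]
(478, 276, 43) [ -51.34 -135.04   43.  ]
(310, 158, 43) [ -6.19 -60.4   43.  ]
(482, 168, 43) [  -5.31 -133.75   43.  ]
(250, 140, 58) [ -1.47 -34.35  58.  ]
(490, 158, 58) [  -1.97 -135.55   58.  ]
(482, 272, 66) [ -50.33 -134.61   66.  ]
(531, 276, 66) [ -50.55 -155.03   66.  ]
pos [484.53 236.95 140.4 ] fence [-123.87  132.68  140.4 ] t 15.4 f [ 0.27 -0.44  0.51] w -0.12328327018953797
-> [-90, -96, 80] d [ 2.27 -7.62  0.35] r [ 0.02 -0.   -0.01]
pos [484.53 236.95 140.4 ] fence [-123.87  132.68  140.4 ] t 15.4 f [ 0.27 -0.44  0.51] w -0.12328327018953797
-> [-90, -96, 48] d [ 3.28 -7.62 -0.01] r [ 0.02 -0.   -0.01]
pos [484.53 236.95 140.4 ] fence [-123.87  132.68  140.4 ] t 15.4 f [ 0.27 -0.44  0.51] w -0.12328327018953797
-> [-72, -96, 48] d [ 3.48 -7.63  0.55] r [ 0.02 -0.   -0.01]
```

The block is parallel to the fence but 4–5 mm off it. I'll do a seating push from the front.

Request:
play_rows(
  motion=[
    {"dx":0,"dy":-2,"dz":0,"rx":0,"ry":0,"rz":0},
    {"dx":0,"dy":-4,"dz":0,"rx":0,"ry":0,"rz":0},
    {"dx":0,"dy":-6,"dz":0,"rx":0,"ry":0,"rz":0},
    {"dx":1,"dy":-7.62,"dz":0.35,"rx":0,"ry":0,"rz":0},
    {"dx":2.27,"dy":-7.62,"dz":0.35,"rx":0,"ry":0,"rz":0},
    {"dx":3.28,"dy":-7.62,"dz":-0.01,"rx":0,"ry":0,"rz":0},
    {"dx":3.28,"dy":-7.62,"dz":-0.01,"rx":0,"ry":0,"rz":0},
    {"dx":3.4,"dy":-7.62,"dz":0.3,"rx":0,"ry":0,"rz":0},
    {"dx":3.48,"dy":-7.63,"dz":0.55,"rx":0,"ry":0,"rz":0},
    {"dx":3.48,"dy":-7.63,"dz":0.55,"rx":0,"ry":0,"rz":0},
  ],
)

```text
time: 16.65
eef_pos: [527.5, 4.8, 48.8]
tool_rot: [0.82, 0.012, 0.573, -0.018]
wrist_force: [-0.2, 0.2, -0.2]
gripper_width: -0.1
```

Request:
play_rows(
  motion=[
    {"dx":0.01,"dy":0,"dz":0.03,"rx":0,"ry":0,"rz":0},
    {"dx":0.02,"dy":0,"dz":0.06,"rx":0,"ry":0,"rz":0},
    {"dx":0.03,"dy":0,"dz":0.09,"rx":0,"ry":0,"rz":0},
  ],
)

```text
time: 17.02
eef_pos: [529.0, 5.1, 47.9]
tool_rot: [0.819, 0.012, 0.574, -0.018]
wrist_force: [-1.1, 0.2, 1.0]
gripper_width: -0.1
```

Request:
play_rows(
  motion=[
    {"dx":0.01,"dy":0,"dz":0.03,"rx":0,"ry":0,"rz":0},
    {"dx":0.02,"dy":0,"dz":0.06,"rx":0,"ry":0,"rz":0},
  ],
)

```text
time: 17.27
eef_pos: [530.9, 4.8, 47.8]
tool_rot: [0.819, 0.012, 0.574, -0.018]
wrist_force: [0.0, -0.0, 0.1]
gripper_width: 0.0
```

Request:
play_rows(
  motion=[
    {"dx":0.01,"dy":0,"dz":0.03,"rx":0,"ry":0,"rz":0},
  ],
)

```text
time: 17.4
eef_pos: [531.9, 4.8, 47.8]
tool_rot: [0.819, 0.012, 0.574, -0.018]
wrist_force: [-1.3, -0.8, 0.1]
gripper_width: -0.1
```

Request:
play_rows(
  motion=[
    {"dx":0.01,"dy":0,"dz":0.03,"rx":0,"ry":0,"rz":0},
  ],
)

```text
time: 17.52
eef_pos: [533.0, 4.7, 47.9]
tool_rot: [0.819, 0.012, 0.574, -0.018]
wrist_force: [-0.7, 0.3, -0.6]
gripper_width: 0.1
```

Request:
play_rows(
  motion=[
    {"dx":0.01,"dy":0,"dz":0.03,"rx":0,"ry":0,"rz":0},
  ],
)

```text
time: 17.65
eef_pos: [533.9, 4.7, 47.9]
tool_rot: [0.819, 0.012, 0.574, -0.018]
wrist_force: [-0.4, -0.8, 0.6]
gripper_width: 0.0
```

Request:
play_rows(
  motion=[
    {"dx":0.01,"dy":0,"dz":0.03,"rx":0,"ry":0,"rz":0},
  ],
)

```text
time: 17.77
eef_pos: [534.3, 4.6, 47.8]
tool_rot: [0.819, 0.012, 0.574, -0.018]
wrist_force: [-4.6, -0.1, 2.8]
gripper_width: -0.1
```

The block is firm against the fence at about 5 N. Back off and check.

Request:
play_rows(
  motion=[
    {"dx":-0.2,"dy":0,"dz":-0.5,"rx":0,"ry":0,"rz":0},
    {"dx":-2,"dy":0,"dz":-0.7,"rx":0,"ry":0,"rz":0},
    {"dx":-4,"dy":1,"dz":-0.7,"rx":0,"ry":0,"rz":0},
    {"dx":-4,"dy":4,"dz":-1.5,"rx":0,"ry":0,"rz":0},
    {"dx":-4,"dy":7.5,"dz":-2,"rx":0,"ry":0,"rz":0},
    {"dx":-4,"dy":7.5,"dz":-2,"rx":0,"ry":0,"rz":0},
    {"dx":-4,"dy":7.5,"dz":-2,"rx":0,"ry":0,"rz":0},
    {"dx":-4,"dy":7.5,"dz":-2,"rx":0,"ry":0,"rz":0},
  ],
)

```text
time: 18.77
eef_pos: [446.7, 238.0, 140.6]
tool_rot: [0.819, 0.012, 0.573, -0.015]
wrist_force: [0.3, -0.7, -0.7]
gripper_width: 0.1
```

```bash
python3 - <<'E'
from h import *
import cv2
im=r.read_camera('top')[170:260,255:415,::-1];cv2.imwrite('pics/t7.png',cv2.resize(im,None,fx=5,fy=5,interpolation=cv2.INTER_CUBIC))
im=r.read_camera('scene')[100:310,130:420,::-1];cv2.imwrite('pics/s7.png',cv2.resize(im,None,fx=2.7,fy=2.7))
E
```

```text
(no output)
```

View pics/t7.png

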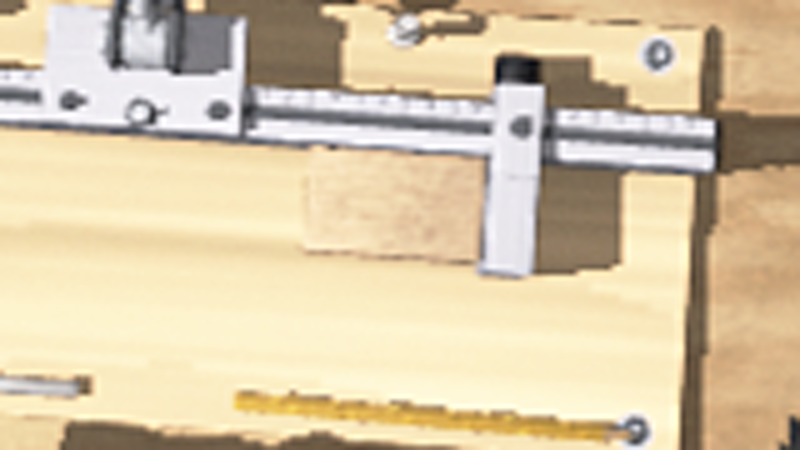

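View pics/s7.png

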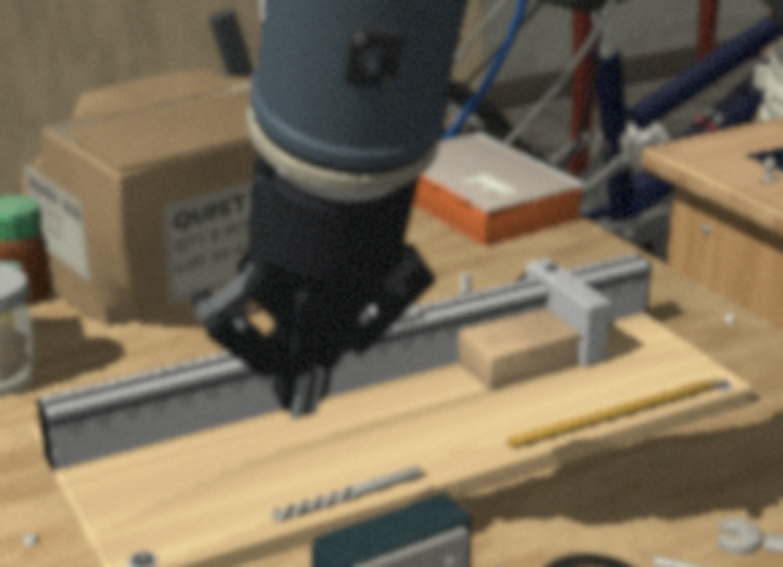

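The block's front edge now runs from (305,250) to (478,262), so its long side is about 0–1 mm from the fence. Its end touches the end stop, and the leg and bystanders are in place. The robot is clear.

```bash
python3 -c "
from bench import r
print(r.sense()['time'],r.job_done())"
```

```text
the job is handed in; nothing more can be done
18.875 None
```

The flip stop's arm is thrown back, the block is pushed home into the corner, and the job is handed in at 18.9 s. No verdict was reported.

- **Flip stop:** I pushed the left half of the weight back with the shut fingers. The camera pictures then showed the weight down behind the fence and the leg standing up. I saw this in pictures only; there was no reading of the joint angle.
- **Block:** I squared it lightly against the fence and slid it past the raised stop to the end stop, where the push reached about 6 N. That look showed it still 4–5 mm off the fence, so I gave it one push from the front, which stopped firm at about 5 N.
- **Last checks:** In the final top view the block's end touches the end stop. By my reading of that view, its long side is about 0–1 mm from the fence and parallel to it. The pencil, drill and stud or bolt that were in view looked unmoved, and the wrist force read under 1 N at the last stop, so the gripper was clear. No check was left failing.

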